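# Pry open the nozzle case and lift out its bin

## Task

The lid of the steel piping-nozzle case has snapped shut: push the palette knife's blade into the slot in the case's front, pry the lid off its catches with it (no fingers on the case while it is shut) and swing the lid up until it stands open. Lay the knife down flat, then lift the nozzle bin upright out of the case and set it on the floor of the empty wooden tray next to the case, letting go only once it stands, with all four nozzles still in it. Leave the bell, the spice jar and the price card in front of that tray where they are.

Things in the scene. Friction and masses are not known exactly. Their poses are not given: they have to be found in the camera images.
- nozzle_case: Steel box fixed to the table, 130 (x) x 160 (y) x 80 mm without its lid. Origin: centre of its underside, z up; the front with the pry slot faces its -x, the lid's hinge lies on the rear top edge (+x). Walls and floor 4 mm. The bin stands in the front bay with 2 mm play all round; behind it a fixed wall 49 mm high and a rear bay with four grey couplers, which stay.
- pry_slot (a point): Centre of the slot's mouth in the outer face of the case's front wall, 76 mm above the table; axes as the case. The slot is a notch in the top of the 4 mm wall under the lid: 50 mm wide (case y), 8 mm high; its sill is 72 mm, the lid's underside 80 mm above the table. Behind the wall the space above 68 mm is free for 100 mm.
- lid_hinge (a point): Middle of the hinge axis, 80 mm above the table at the rear wall of the case; the axis runs along the case's y.
- lid_edge (a point): Middle of the lower front edge of the lid, 130 mm from the hinge axis; moves with the lid.
- case_lid (a joint): Lid angle: 0 shut, 1.57 upright, 1.9 at its stop. The lid is a plate 130 x 160 x 4 mm. Two sprung ball catches hold it shut (about 6 N upward at the front edge frees it) and let go once the front edge has risen about 4 mm; from there it moves stiffly (1 to 2 N at the edge) and stays at any angle.
- palette_knife: Palette knife lying flat, 0.13 kg, 205 mm long: dark wooden handle 18 mm wide, 22 mm high, from x = -84 to +24 mm, then a straight steel blade 24 mm wide, 2.4 mm thick, to its round tip at x = +121 mm. Origin on the handle's underside below the centre of mass (grip here, across y); x points to the tip, z up. Blade's mid-plane 11 mm above the underside.
- knife_tip (a point): Tip of the knife's blade, at mid thickness; axes as the knife.
- nozzle_bin: White plastic bin, 86 (x) x 148 (y) mm, walls 45 mm high, 3 mm thick, about 0.22 kg. Origin: centre of its underside, z up. An upright fin in its x-z plane, 8 mm thick, is the grip: 56 mm long in x, top 64 mm above the underside. In the case it stands on the floor (4 mm up), 16 mm in front of the case's centre, axes as the case.
- nozzle_0: Steel piping nozzle, cone of 25 mm base diameter, 34 mm high, standing loose in the bin; origin at the centre of its base.
- nozzle_1: Steel piping nozzle with a wide mouth, cone of 25 mm base diameter, 31 mm high, standing loose in the bin; origin at the centre of its base.
- nozzle_2: Steel piping nozzle, cone of 28 mm base diameter, 34 mm high, standing loose in the bin; origin at the centre of its base.
- nozzle_3: Steel piping nozzle with a fine mouth, cone of 24 mm base diameter, 33 mm high, standing loose in the bin; origin at the centre of its base.
- tray_near: Empty wooden tray, loose, the one nearer to the case, to its right: 355 (x) x 216 (y) x 36 mm; floor 6 mm thick, rims 9 mm thick and 36 mm high. Origin at the centre of its underside; its long side x lies roughly across the robot's view (along the table).
- call_bell: Counter bell, 76 mm across and 56 mm high, on the raised rear part of the table (50 mm up); bystander. Origin at the centre of its underside.
- spice_jar_1: Glass spice jar with a yellow cap, 42 mm across and 96 mm high, standing beyond the knife, left behind the case; bystander. Origin at the centre of its underside.
- card_f0: Price card standing in a wooden foot, 28 x 58 x 82 mm, in front of the tray at the table's edge; bystander. Origin at the centre of its underside.

How it is judged:
On the way, in this order (a step that is already met when the one before it is completed fails the run):
1. the knife pries the lid off its catches (value of joint case_lid above 0.1 rad and contact force between palette_knife and nozzle_case above 0.3 N), for 0.05 s.
2. the lid stands open (value of joint case_lid above 1.45 rad), for 0.2 s.
3. with the knife laid down, the bin is lifted clear of the case, upright (z of nozzle_bin in the frame of nozzle_case above 0.085 m and angle between nozzle_bin's own z axis and vertical below 0.35 rad and height (world z) of palette_knife below 0.02 m and angle between palette_knife's own z axis and vertical below 0.2 rad), for 0.1 s.
At the end, for the whole second after the job is handed in: The lid stands open (over 1.4 rad). The bin stands at rest and upright (within 0.08 rad) on the tray's floor inside its rims (origin within 140 mm in x, 70 mm in y of the tray's), all four nozzles inside it. The knife lies flat (within 0.2 rad), its origin under 20 mm high, at rest (value of joint case_lid above 1.4 rad and x of nozzle_bin in the frame of tray_near between -0.14 and 0.14 m and y of nozzle_bin in the frame of tray_near between -0.07 and 0.07 m and z of nozzle_bin in the frame of tray_near between 0.003 and 0.012 m and angle between nozzle_bin's own z axis and vertical below 0.08 rad and linear speed of each of nozzle_bin, palette_knife below 0.02 m/s and height (world z) of palette_knife below 0.02 m and angle between palette_knife's own z axis and vertical below 0.2 rad and x of nozzle_0 in the frame of nozzle_bin between -0.043 and 0.043 m and y of nozzle_0 in the frame of nozzle_bin between -0.074 and 0.074 m and z of nozzle_0 in the frame of nozzle_bin between -0.002 and 0.045 m and x of nozzle_1 in the frame of nozzle_bin between -0.043 and 0.043 m and y of nozzle_1 in the frame of nozzle_bin between -0.074 and 0.074 m and z of nozzle_1 in the frame of nozzle_bin between -0.002 and 0.045 m and x of nozzle_2 in the frame of nozzle_bin between -0.043 and 0.043 m and y of nozzle_2 in the frame of nozzle_bin between -0.074 and 0.074 m and z of nozzle_2 in the frame of nozzle_bin between -0.002 and 0.045 m and x of nozzle_3 in the frame of nozzle_bin between -0.043 and 0.043 m and y of nozzle_3 in the frame of nozzle_bin between -0.074 and 0.074 m and z of nozzle_3 in the frame of nozzle_bin between -0.002 and 0.045 m); the robot touches nothing.
It fails at once if the fingers touch the case or its lid while the lid is still shut (less than 0.1 rad) (value of joint case_lid below 0.1 rad and contact force between the fingers and nozzle_case above 1 N).
It fails at once if the bin is let go over the tray more than 20 mm above its floor (horizontal distance between nozzle_bin and tray_near below 0.18 m and z of nozzle_bin in the frame of tray_near above 0.026 m and contact force between each of the fingers, tray_near and nozzle_bin below 0.1 N).
It fails at once if the bell, the spice jar or the front price card is moved more than 20 mm (distance of any of call_bell, spice_jar_1, card_f0 from where it was at the start of the episode above 0.02 m).
It also fails if it takes over 72 s, if anything falls off the work surface, if the arm or the gripper's body presses on something with over 40 N, if the wrist force passes 120 N, or if a joint passes its speed limit or range.

## Robot

A 6-joint arm with a two-finger parallel gripper is mounted at the origin on a cart in front of the work surface, level with it; the furniture and walls round the work are solid. World frame = base frame: x ahead of the robot, y to its left, z up, the work surface at z = 0. Lengths are in m, angles in rad, forces in N, time in s.
With the tool pointing down it reaches from about 0.35 to 0.85 m from the base axis. Payload 8.1 kg.
Tool frame: the origin (TCP) lies midway between the tips of the shut fingers; the grasp point (between the pads) lies 19 mm behind it; z points along the fingers, y is the line along which they close (so a half turn about z gives the same grasp; the last joint's range is limited). The gripper opens to 93 mm and grips with 3 to 60 N. Pads are 15 mm wide; open, the fingers measure 128 mm over their backs; the gripper's body (75 mm by 188 mm) begins 65 mm behind the grasp point.
Start: joints at [-1.422, 0.13, 1.488, -0, 1.523, -0.085], TCP at [0.139, -0.584, 0.219] pointing down, gripper open.
Joint ranges: [-2.96, 2.96], [-0.89, 2.26], [0.02, 2.5], [-1.34, 4.48], [0, 2.73], [-2.66, 2.66]. Speed limits (rad/s): [2.39, 2.39, 2.79, 3.14, 3.14, 3.14].

## Interface

Orientations are given as a unit quaternion [x, y, z, w].
In Python, from plant import arm gives the robot as it stands.
- The arm moves only by the shell command python3 -m jog 'ROWS'. ROWS is text: rows parted by semicolons, each of 7 numbers parted by spaces: the shift along the world's x, y, z in mm, then the turn, a rotation vector about the world's x, y, z in degrees, then the closure, from -1 (fully open) to 1 (shut). In form: tx ty tz rx ry rz jaw; .... A call has 1 to 20 rows; each row is the pose to reach, as a shift and turn from the pose commanded when the call began; what a row does not reach only later rows make up. A row lasts 1/10 s, in which the tool goes at most 50 mm and 8.59 degrees, less where a joint would pass 70% of its speed; a pose out of reach is approached as far as the arm can. A call with a gripper value outside its range is refused whole. The fingers move at their own pace and stop on an object; the grip force is fixed at half the most. Time passes only in rows, so rows that repeat a pose let the fingers close. It gives the time, the measured TCP pose, the force, the opening and the grip force at its end, in the units of the state.
- arm.observe(): the state, without advancing time (a new reading comes with each control period).
- arm.grab_frame(name): name is "side" or "top" or "wrist"; returns (picture, depth): 420x560x3 uint8, blue, green, red; 420x560 float32, m along the optical axis (not along the pixel's ray), 0 where there is no reading.
- arm.calibration(name): a dict with "fovy" (degrees; the focal length in pixels is half the picture's height over the tangent of half this angle, whatever the lens; pixels are square), "cx", "cy" (the principal point, pixels), "rvec" (rotation vector, rad) and "tvec" (3), from world to camera coordinates, as OpenCV has them; the wrist camera has in their place "hand_eye" (4x4, takes a point from camera to tool coordinates, whose origin is the TCP and whose axes are the flange's). Camera axes: x right, y down, z forward; pixel columns grow to the right and rows downward; lengths in m; the calibration is good to about 2 mm. The wrist camera is an equidistant fisheye: a pixel r from the principal point sees the ray r / f radians off the axis. A picture is of the moment at which its call begins: read the wrist's pose just before it. calibration takes no time and is no camera call.
- arm.job_done(): hands the job in; it is judged then, once.
The state is a dict: "clock": time; "joint_pos": joint angles; "qvel": joint speeds; "tau": joint torques, N m; "ee_pos": TCP position; "tool_rot": TCP orientation; "contact_force": force on the tool from outside, world axes, zero at the start; "moment": the same for the moment, N m; "grip_width": finger opening in m; "grasp_force": force on a finger pad.
Only numpy, scipy, OpenCV 4.12 (cv2) and the standard library are available. Lean on these libraries where they do the work, as an engineer would, in place of code of your own. Each camera call takes 0.05 s, during which the arm holds its last target. There are 200 camera calls.

## Working session

There is one attempt and no reset: what is moved stays moved. The work goes in short steps, Python scripts to look and compute and a shell command to move; the robot and the scene stay as the last step left them, time stands still between calls to the robot, and variables do not carry over. Pictures are saved under pics/ and viewed, at most 12 in all, crops included, and the job is handed in when it is done.

```bash
ls; mkdir -p pics; cat > h.py <<'E'
import numpy as np, cv2, pickle
from scipy.spatial.transform import Rotation as R
from plant import arm
def grab(n):
    st=arm.observe(); im,d=arm.grab_frame(n); c=arm.calibration(n)
    return dict(st=st,im=im,d=d,c=c,n=n)
def pose(g):
    "camera->world Rm,t"
    c=g['c']
    if g['n']=='wrist':
        H=np.array(c['hand_eye']); Rt=R.from_quat(g['st']['tool_rot']).as_matrix()
        return Rt@H[:3,:3], Rt@H[:3,3]+np.array(g['st']['ee_pos'])
    Rm=R.from_rotvec(np.ravel(c['rvec'])).as_matrix().T
    return Rm, -Rm@np.ravel(c['tvec'])
def rays(g,uv):
    c=g['c']; f=210/np.tan(np.radians(c['fovy'])/2); uv=np.atleast_2d(uv).astype(float)
    xy=(uv-[c['cx'],c['cy']])/f
    if g['n']=='wrist':
        r=np.linalg.norm(xy,axis=1,keepdims=True)+1e-12
        v=np.c_[xy/r*np.sin(r),np.cos(r)]
    else: v=np.c_[xy,np.ones(len(xy))]
    return v
def onz(g,uv,z):
    Rm,t=pose(g); v=rays(g,uv)@Rm.T
    return t+v*((z-t[2])/v[:,2])[:,None]
def dep(g,uv):
    Rm,t=pose(g); v=rays(g,uv); uv=np.atleast_2d(uv).astype(int)
    d=g['d'][uv[:,1],uv[:,0]]
    return t+(v/v[:,2:]*d[:,None])@Rm.T
def cloud(g):
    uv=np.stack(np.meshgrid(np.arange(560),np.arange(420)),-1).reshape(-1,2)
    return dep(g,uv).reshape(420,560,3)
E
python3 - <<'E'
from h import *
for n in ['top','side','wrist']:
    g=grab(n); pickle.dump(g,open(f'{n}0.pkl','wb')); cv2.imwrite(f'pics/{n}0.png',g['im']); print(n,pose(g)[1].round(3),g['c']['fovy'])
print(arm.observe())
E
```

```text
pics
top [0.321 0.026 1.518] 49.37971924477786
side [ 0.367 -0.899  0.492] 52.8240286143299
wrist [ 0.216 -0.566  0.384] 65.70646984690485
{'clock': 0.15, 'joint_pos': array([-1.42241945e+00,  1.30988755e-01,  1.48901463e+00,  1.65405849e-05,
        1.52301286e+00, -8.53734055e-02]), 'qvel': array([ 0.0012918 , -0.00362625, -0.0039887 ,  0.00180749,  0.00178556,
        0.0003529 ]), 'tau': array([-1.71757463e-03, -5.60475969e+01, -4.92334521e+01,  7.66435917e-02,
        3.05591896e-02, -1.04823189e-04]), 'ee_pos': array([ 0.13895502, -0.58323898,  0.21783575]), 'tool_rot': array([ 9.93177667e-01,  1.16608815e-01, -1.41625102e-05, -7.11699184e-04]), 'contact_force': array([0.32135714, 0.18294417, 0.21080232]), 'moment': array([-0.0017637 ,  0.01569837,  0.01611574]), 'grasp_force': 0.0, 'grip_width': 0.09312173958108369}
```

View pics/top0.png

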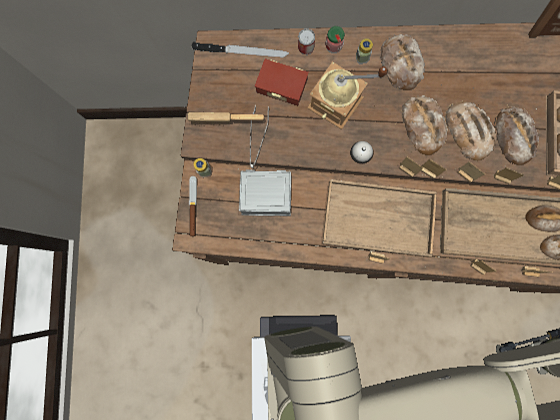

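View pics/side0.png

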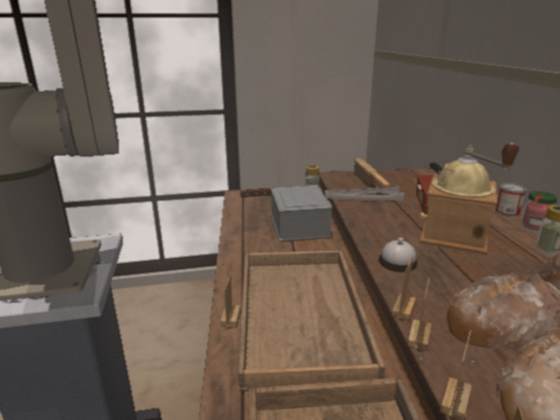

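The top view shows the knife at about (193,205) with its handle towards the robot and its tip near (194,177). The case is at (265,191), the near tray at (380,217), the card at (378,257), the bell at (362,151) and the jar at (201,166). The side view shows the case's shut lid at (300,197), the tray at (305,310) and the card at (230,315).

```bash
python3 - <<'E'
from h import *
g=pickle.load(open('top0.pkl','rb')); C=cloud(g); im=g['im']
s=pickle.load(open('side0.pkl','rb')); S=cloud(s)
# table z
for p in [(225,220),(310,230),(220,190),(300,150)]: print('table',p,C[p[1],p[0]].round(4))
def rect(mask,name,z=None):
    ys,xs=np.where(mask); P=C[ys,xs]
    print(name,len(ys),'median',np.median(P,0).round(4),'z5-95',np.percentile(P[:,2],[5,50,95]).round(4))
    W=onz(g,np.c_[xs,ys],np.median(P[:,2]) if z is None else z)
    r=cv2.minAreaRect((W[:,:2]*1000).astype(np.float32)); print('   rect',np.round(r[0],1),np.round(r[1],1),round(r[2],2)); return W
def box(x0,x1,y0,y1):
    m=np.zeros(im.shape[:2],bool); m[y0:y1,x0:x1]=1; return m
Z=C[...,2]
rect(box(225,305,160,225)&(Z>.074)&(Z<.1),'lid top')
hsv=cv2.cvtColor(im,cv2.COLOR_BGR2HSV)
kb=box(183,205,174,240)
# knife by height / colour
for y in range(172,240,3): print(y,[tuple(int(a) for a in hsv[y,x]) for x in range(186,201,2)],(Z[y,186:201:2]*1000).round(0))
# tray rim
rect(box(315,440,175,260)&(Z>.028)&(Z<.045),'tray rim',.036)
# side: lid
ys,xs=np.where((S[...,2]>.074)&(S[...,2]<.095)&(S[...,0]>.3)&(S[...,0]<.75)&(S[...,1]>.05)&(S[...,1]<.35))
print('side lid',len(ys),S[ys,xs].min(0).round(3),S[ys,xs].max(0).round(3),np.median(S[ys,xs],0).round(4))
r=cv2.minAreaRect((S[ys,xs][:,:2]*1000).astype(np.float32)); print(r)
E
```

```text
table (225, 220) [ 0.5335  0.2428 -0.0076]
table (310, 230) [ 0.4931 -0.0425 -0.0035]
table (220, 190) [ 0.636   0.2593 -0.0019]
table (300, 150) [ 0.7536 -0.0144  0.0557]
lid top 2078 median [0.6138 0.1022 0.0841] z5-95 [0.0789 0.0841 0.0896]
   rect [628.7 101.8] [163.  162.5] 87.61
172 [(13, 104, 150), (14, 100, 155), (15, 103, 151), (13, 106, 151), (13, 104, 145), (16, 63, 145), (54, 22, 116), (33, 61, 101)] [ 3. -0. -3. -2. -0. -0. 66. 68.]
175 [(14, 99, 147), (14, 98, 153), (13, 103, 148), (14, 83, 145), (14, 109, 147), (14, 100, 143), (13, 98, 145), (22, 31, 91)] [-0. -4. -1. -6. -3.  3. -2.  5.]
178 [(13, 101, 144), (14, 110, 144), (90, 16, 204), (81, 9, 189), (81, 13, 195), (15, 46, 121), (14, 93, 164), (13, 95, 155)] [-3. -3. 10.  7. 10.  7. -2. -6.]
181 [(14, 96, 151), (14, 100, 155), (93, 12, 207), (94, 9, 208), (86, 10, 214), (30, 6, 118), (13, 103, 161), (14, 102, 152)] [-4. -8. 17. 13.  8. 11.  4. -3.]
184 [(14, 88, 148), (13, 93, 154), (90, 13, 200), (80, 8, 191), (77, 9, 197), (30, 4, 120), (14, 105, 168), (15, 100, 158)] [-5. -0. 12. 12. 11.  8. -5. -7.]
187 [(14, 8
[... 2449 characters left out ...]
145, 81), (14, 90, 172), (13, 92, 155), (14, 91, 157)] [-5. -2. 17. 21. 19. -3. -2.  1.]
235 [(13, 91, 152), (13, 91, 159), (11, 134, 95), (11, 147, 90), (11, 149, 53), (14, 92, 128), (15, 89, 114), (14, 82, 90)] [-2. -4. 16. 16. 11. -4. -4. -4.]
238 [(13, 93, 154), (15, 100, 158), (14, 94, 158), (14, 92, 160), (14, 94, 163), (14, 91, 163), (14, 88, 168), (14, 89, 167)] [-0. -9. -2. -2. -6. -2. -2.  1.]
tray rim 973 median [ 0.5394 -0.2925  0.0349] z5-95 [0.0292 0.0349 0.041 ]
   rect [ 535.7 -274.5] [360.8 287.6] 81.75
side lid 1049 [0.543 0.05  0.074] [0.75  0.318 0.095] [0.6161 0.1184 0.0865]
((646.7600708007812, 184.25439453125), (268.4679260253906, 206.2401885986328), 89.65548706054688)
```

```bash
python3 -m jog '100 60 60 0 0 -5 -1;300 280 110 0 0 -13.4 -1;300 280 110 0 0 -13.4 -1;300 280 110 0 0 -13.4 -1;300 280 110 0 0 -13.4 -1;300 280 110 0 0 -13.4 -1;300 280 110 0 0 -13.4 -1;300 280 110 0 0 -13.4 -1;350 780 110 0 0 -13.4 -1;350 780 110 0 0 -13.4 -1;350 780 110 0 0 -13.4 -1;350 780 110 0 0 -13.4 -1;350 780 110 0 0 -13.4 -1;350 780 110 0 0 -13.4 -1;350 780 110 0 0 -13.4 -1;350 780 110 0 0 -13.4 -1;350 780 110 0 0 -13.4 -1;350 780 110 0 0 -13.4 -1;350 780 110 0 0 -13.4 -1;350 780 110 0 0 -13.4 -1'
python3 - <<'E'
from h import *
g=grab('wrist'); pickle.dump(g,open('w1.pkl','wb')); cv2.imwrite('pics/w1.png',g['im']); Rm,t=pose(g); print(t.round(3),Rm.round(3),g['st']['ee_pos'],R.from_quat(g['st']['tool_rot']).as_matrix().round(3))
E
```

```text
clock: 2.15
ee_pos: [0.4885, 0.1993, 0.3278]
tool_rot: [1.0, 0.002, -0.001, -0.0]
contact_force: [0.6, -0.5, 0.0]
grip_width: 0.0931
grasp_force: 0.0
[0.568 0.199 0.494] [[ 0.005 -0.959 -0.284]
 [-1.    -0.005 -0.   ]
 [-0.001  0.284 -0.959]] [0.48849556 0.19932955 0.32780057] [[ 1.     0.004 -0.001]
 [ 0.004 -1.     0.   ]
 [-0.001 -0.    -1.   ]]
```

View pics/w1.png

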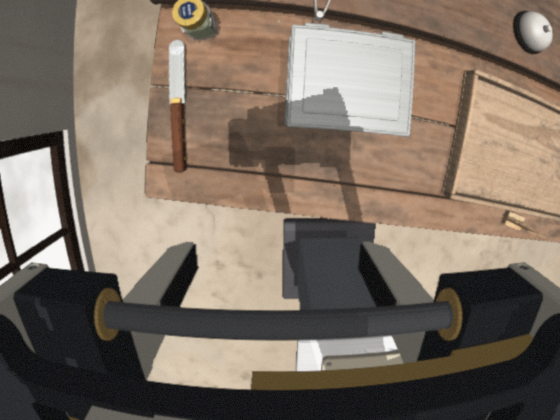

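The wrist view shows the knife with its tip at (177,41) and its handle end at (179,170). The lid corners are at (288,126), (409,134), (413,36) and (291,26). The left part of the tray is at x≥450 and the jar at (190,18).

```bash
cat > m1.py <<'E'
from h import *
g=pickle.load(open('w1.pkl','rb')); im=g['im']; hsv=cv2.cvtColor(im,cv2.COLOR_BGR2HSV); C=cloud(g)
t=pickle.load(open('top0.pkl','rb')); ht=cv2.cvtColor(t['im'],cv2.COLOR_BGR2HSV); Ct=cloud(t)
def box(x0,x1,y0,y1):
    m=np.zeros((420,560),bool); m[y0:y1,x0:x1]=1; return m
def big(m):
    n,l,s,_=cv2.connectedComponentsWithStats(m.astype(np.uint8)); k=1+np.argmax(s[1:,4]); return l==k
def info(G,Cc,m,z,name):
    ys,xs=np.where(m); W=onz(G,np.c_[xs,ys],z)[:,:2]*1000
    r=cv2.minAreaRect(W.astype(np.float32)); e=np.linalg.eigh(np.cov(W.T))[1][:,1]; 
    print(name,len(ys),'zmed',np.median(Cc[ys,xs][:,2]).round(4),'rect',np.round(r[0],1),np.round(r[1],1),round(r[2],1),'axis deg',np.degrees(np.arctan2(e[1],e[0])).round(2),'centroid',W.mean(0).round(1)); return W
hm=big(box(160,200,95,180)&(hsv[...,1]>115)&(hsv[...,2]<140))
bm=big(box(160,200,30,105)&(hsv[...,1]<40)&(hsv[...,2]>110))
info(g,C,hm,.022,'handle w'); info(g,C,bm,.0122,'blade w')
hT=big(box(183,205,203,240)&(ht[...,1]>125)&(ht[...,2]<130)); bT=big(box(183,205,174,203)&(ht[...,1]<50)&(ht[...,2]>170))
info(t,Ct,hT,.022,'handle t'); info(t,Ct,bT,.0122,'blade t')
lm=big(box(270,430,15,145)&(hsv[...,1]<45)&(C[...,2]>.07))
info(g,C,lm,.084,'lid w')
cs=cv2.approxPolyDP(cv2.convexHull(np.argwhere(lm)[:,::-1].astype(np.int32)),8,True)[:,0]; print(cs.tolist(), onz(g,cs,.084).round(4).tolist())
lt=big(box(235,300,162,222)&(ht[...,1]<45)&(Ct[...,2]>.068)); info(t,Ct,lt,.084,'lid t')
cs=cv2.approxPolyDP(cv2.convexHull(np.argwhere(lt)[:,::-1].astype(np.int32)),4,True)[:,0]; print(cs.tolist(), onz(t,cs,.084).round(4).tolist())
E
python3 m1.py
```

```text
handle w 810 zmed 0.0212 rect [535.1 348.4] [104.   20.6] 1.0 axis deg -179.49 centroid [535.  348.4]
blade w 922 zmed 0.0121 rect [635.3 352.5] [99.7 26.4] 1.1 axis deg -178.73 centroid [637.5 351.5]
handle t 154 zmed 0.0201 rect [532. 348.] [100.5  13.3] 0.8 axis deg -179.21 centroid [531.6 347.9]
blade t 161 zmed 0.0108 rect [638.6 351.7] [89.7 20.3] 0.8 axis deg -178.57 centroid [639.  350.6]
lid w 12573 zmed 0.0854 rect [614.9 104.6] [164. 136.] 87.7 axis deg 87.84 centroid [613.1 107.6]
[[414, 40], [407, 136], [287, 125], [292, 25]] [[0.6747, 0.0214, 0.084], [0.544, 0.0289, 0.084], [0.5523, 0.1879, 0.084], [0.6811, 0.1824, 0.084]]
lid t 2071 zmed 0.0842 rect [614.  103.1] [162.9 134. ] 88.7 axis deg 89.2 centroid [613.5 102.1]
[[289, 211], [239, 210], [241, 171], [290, 171]] [[0.5453, 0.0264, 0.084], [0.552, 0.1853, 0.084], [0.6793, 0.1786, 0.084], [0.6758, 0.0204, 0.084]]
```

Two views agree. The case centre is at about (0.613, 0.104) with yaw −2.7° and the lid top at z 0.084. The knife origin is at about (0.565, 0.349) with yaw +1.3° and its handle top at about 0.022. I'm moving over the knife.

```bash
python3 -m jog '30 60 -30 0 0 0 -1;76 153 -120 0 0 1 -1;76 153 -180 0 0 1 -1;76 153 -230 0 0 1 -1;76 153 -260 0 0 1 -1;76 153 -269 0 0 1 -1;76 153 -269 0 0 1 -1;76 153 -269 0 0 1 -1;76 153 -269 0 0 1 -1'
python3 - <<'E'
from h import *
g=grab('wrist'); pickle.dump(g,open('w2.pkl','wb')); cv2.imwrite('pics/w2.png',g['im']); print(arm.observe()['ee_pos'])
E
```

```text
clock: 3.1
ee_pos: [0.565, 0.3478, 0.0596]
tool_rot: [1.0, 0.008, -0.001, 0.001]
contact_force: [-0.1, 0.2, 1.2]
grip_width: 0.0928
grasp_force: 0.0
[0.56634904 0.34857071 0.06180692]
```

View pics/w2.png

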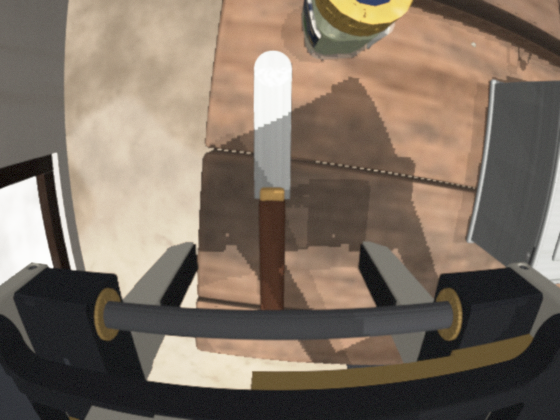

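The knife lies between the open fingers, with its tip at (272,52), the ferrule at (272,194) and the handle at column 272. I'll cast these to points.

```bash
python3 - <<'E'
from h import *
g=pickle.load(open('w2.pkl','rb')); print(g['st']['ee_pos'])
print('tip',onz(g,[272,52],.0122).round(4),'ferrule(handle end at knife x=24)',onz(g,[272,190],.018).round(4))
print('handle edges',onz(g,[[259,240],[285,240],[260,290],[284,290]],.022).round(4).tolist())
print('blade edges',onz(g,[[254,100],[291,100],[255,180],[290,180]],.0122).round(4).tolist())
print('jar cap',dep(g,[360,10]).round(3), 'case left edge',onz(g,[[492,82],[471,240]],.084).round(4).tolist())
E
```

```text
[0.56501057 0.34780142 0.05960263]
tip [[0.6844 0.353  0.0122]] ferrule(handle end at knife x=24) [[0.5939 0.3516 0.018 ]]
handle edges [[0.5601, 0.3599, 0.022], [0.5604, 0.3423, 0.022], [0.5206, 0.3594, 0.022], [0.5209, 0.3421, 0.022]]
blade edges [[0.6524, 0.3641, 0.0122], [0.6527, 0.3402, 0.0122], [0.5993, 0.3631, 0.0122], [0.5996, 0.3397, 0.0122]]
jar cap [[0.689 0.316 0.096]] case left edge [[0.6686, 0.2425, 0.084], [0.5853, 0.2439, 0.084]]
```

```bash
python3 -m jog '0 2 -30 0 0 0 -1;0 2 -50 0 0 0 -1;0 2 -56 0 0 0 -1;0 2 -56 0 0 0 -1;0 2 -56 0 0 0 -1;0 2 -56 0 0 0 -1' && python3 -m jog '0 0 0 0 0 0 1;0 0 0 0 0 0 1;0 0 0 0 0 0 1;0 0 0 0 0 0 1;0 0 0 0 0 0 1;0 0 0 0 0 0 1'
```

```text
clock: 3.75
ee_pos: [0.5666, 0.3519, 0.0061]
tool_rot: [1.0, 0.009, 0.002, -0.001]
contact_force: [0.0, -0.5, -0.0]
grip_width: 0.093
grasp_force: 0.0
clock: 4.35
ee_pos: [0.5649, 0.3513, 0.0035]
tool_rot: [1.0, 0.009, -0.0, 0.0]
contact_force: [0.8, 0.5, -0.7]
grip_width: 0.0497
grasp_force: 0.0
```

```bash
python3 -m jog '0 0 0 0 0 0 1;0 0 0 0 0 0 1;0 0 0 0 0 0 1;0 0 0 0 0 0 1;0 0 0 0 0 0 1;0 0 0 0 0 0 1;0 0 0 0 0 0 1' && python3 -m jog '0 0 15 0 0 0 1;0 0 60 0 0 0 1;0 0 110 0 0 0 1;0 0 130 0 0 0 1;0 0 130 0 0 0 1;0 0 130 0 0 0 1'
python3 - <<'E'
from h import *
g=grab('wrist'); pickle.dump(g,open('w3.pkl','wb')); cv2.imwrite('pics/w3.png',g['im']); print(arm.observe()['ee_pos'],arm.observe()['grip_width'])
E
```

```text
clock: 5.05
ee_pos: [0.565, 0.3513, 0.0037]
tool_rot: [1.0, 0.009, 0.0, -0.0]
contact_force: [-0.5, -0.5, -0.6]
grip_width: 0.0177
grasp_force: 30.0
clock: 5.65
ee_pos: [0.5651, 0.3514, 0.1342]
tool_rot: [1.0, 0.009, 0.0, -0.0]
contact_force: [0.1, -0.1, -2.3]
grip_width: 0.0177
grasp_force: 30.0
[0.56414392 0.35086955 0.13231757] 0.017743987794990774
```

View pics/w3.png

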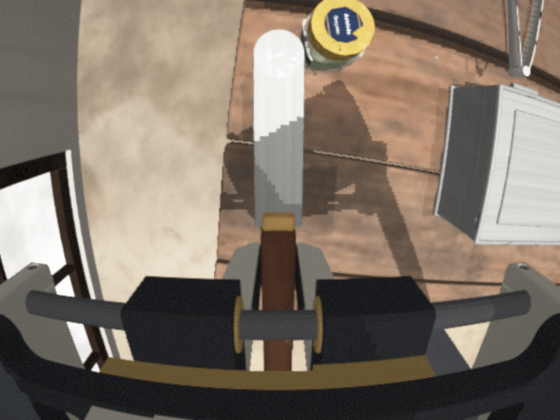

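The knife is held straight, with its tip at (279,33) and the ferrule at (278,222). The left side of the case shows at (440–480, 85–240).

```bash
python3 - <<'E'
from h import *
g=pickle.load(open('w3.pkl','rb')); print(g['st']['ee_pos']); C=cloud(g)
for v in (45,80,120,160,200,210): 
    u=range(262,296); print(v, np.median(C[v,262:296],0).round(4))
print('tip',onz(g,[279,33],.142).round(4))
t=np.array([[449,86],[436,216],[480,243],[499,84]]); print(onz(g,t,[.084])[:].round(4).tolist())
E
```

```text
[0.56509209 0.35135014 0.13416294]
45 [0.6776 0.3525 0.1428]
80 [0.6602 0.3522 0.1429]
120 [0.6408 0.3518 0.1428]
160 [0.6212 0.3515 0.1425]
200 [0.601  0.3511 0.1428]
210 [0.5958 0.351  0.1426]
tip [[0.6839 0.3524 0.142 ]]
[[0.6725, 0.2302, 0.084], [0.575, 0.2308, 0.084], [0.5517, 0.182, 0.084], [0.6815, 0.1829, 0.084]]
```

```bash
python3 -m jog '-30 -40 5 0 0 0 1;-66 -80 5 0 0 0 1;-100 -120 5 0 0 -1 1;-130 -160 5 0 0 -2 1;-160 -200 5 0 0 -3.7 1;-166 -237 5 0 0 -3.7 1;-166 -237 -35 0 0 -3.7 1;-166 -237 -65 0 0 -3.7 1;-166 -237 -65 0 0 -3.7 1;-166 -237 -65 0 0 -3.7 1;-166 -237 -65 0 0 -3.7 1'
python3 - <<'E'
from h import *
Z=[]
for n in ['side','wrist','top','side']:
    g=grab(n); Z.append(np.r_[g['st']['ee_pos'],R.from_quat(g['st']['tool_rot']).as_rotvec()]); pickle.dump(g,open(f'{n}4.pkl','wb'))
print(np.round(Z,4))
cv2.imwrite('pics/side4.png',cv2.resize(g['im'][130:290,190:400],None,fx=3,fy=3,interpolation=cv2.INTER_CUBIC))
E
```

```text
clock: 6.8
ee_pos: [0.3996, 0.1147, 0.0696]
tool_rot: [1.0, -0.023, 0.0, -0.0]
contact_force: [0.0, 0.2, -0.6]
grip_width: 0.0174
grasp_force: 30.0
[[ 3.9960e-01  1.1470e-01  6.9600e-02 -3.1406e+00  7.3300e-02 -1.0000e-03]
 [ 4.0010e-01  1.1470e-01  7.0000e-02 -3.1404e+00  7.3200e-02 -2.6000e-03]
 [ 4.0020e-01  1.1470e-01  7.0100e-02 -3.1404e+00  7.3200e-02 -3.3000e-03]
 [ 4.0010e-01  1.1470e-01  7.0000e-02 -3.1404e+00  7.3200e-02 -3.4000e-03]]
```

View pics/side4.png

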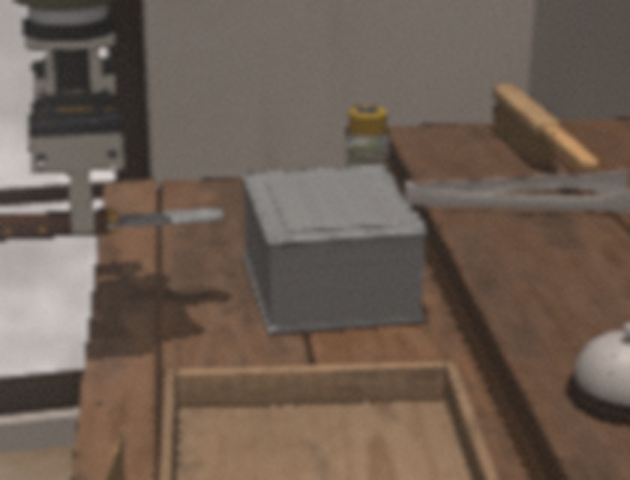

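The knife blade points level at the case's front, just below the lid line, with its tip in the crop at (222,214). I'm lowering it 1.5 mm and pushing in gently.

```bash
python3 -m jog '0 0 -1.5 0 0 0 1;12 -0.5 -1.5 0 0 0 1;24 -1 -1.5 0 0 0 1;30 -1.5 -1.5 0 0 0 1;36 -1.7 -1.5 0 0 0 1;42 -2 -1.5 0 0 0 1;42 -2 -1.5 0 0 0 1;42 -2 -1.5 0 0 0 1'
python3 -m jog '8 -0.4 0 0 0 0 1;16 -0.8 0 0 0 0 1;24 -1.2 0 0 0 0 1;32 -1.5 0 0 0 0 1;32 -1.5 0 0 0 0 1;32 -1.5 0 0 0 0 1'
```

```text
clock: 7.8
ee_pos: [0.4408, 0.1123, 0.067]
tool_rot: [1.0, -0.024, -0.0, 0.0]
contact_force: [0.2, -0.2, -1.4]
grip_width: 0.0175
grasp_force: 30.0
clock: 8.4
ee_pos: [0.4731, 0.1108, 0.067]
tool_rot: [1.0, -0.024, -0.0, 0.0]
contact_force: [0.7, 0.9, -2.2]
grip_width: 0.0179
grasp_force: 30.0
```

```bash
python3 -m jog '0.8 0 -6.5 0 -5 0 1;2 0 -13 0 -10 0 1;2 0 -13 0 -10 0 1;3.8 0 -19.2 0 -15 0 1;6.2 -0.2 -25.4 0 -20 0 1;8.2 -0.3 -29 0 -23 0 1;9.8 -0.4 -32.4 0 -26 0 1;9.8 -0.4 -32.4 0 -26 0 1;9.8 -0.4 -32.4 0 -26 0 1'
cat > lid.py <<'E'
from h import *
import sys
s=grab('side'); S=cloud(s); n=sys.argv[1]; pickle.dump(s,open(f'side_{n}.pkl','wb'))
w=grab('wrist'); pickle.dump(w,open(f'wrist_{n}.pkl','wb'))
m=np.zeros((420,560),bool); m[60:225,262:335]=1
hsv=cv2.cvtColor(s['im'],cv2.COLOR_BGR2HSV)
c=np.array([.613,.104]); a=np.radians(-2.7); d=S[...,:2]-c
X=d[...,0]*np.cos(a)+d[...,1]*np.sin(a); Y=-d[...,0]*np.sin(a)+d[...,1]*np.cos(a)
m&=(np.abs(Y)<.075)&(X>-.07)&(X<.1)&(S[...,2]>.085)&(hsv[...,1]<60)
P=np.c_[X[m],S[...,2][m]]
if len(P)>20:
    # angle seen from the hinge (.065,.080)
    q=P[np.hypot(P[:,0]-.065,P[:,1]-.08)>.05]; an=np.arctan2(q[:,1]-.08,.065-q[:,0]); print('lid pts',len(q),'angle med',np.median(an).round(3),np.percentile(an,[10,90]).round(3))
st=arm.observe(); print(st['ee_pos'].round(4),st['contact_force'].round(1),R.from_quat(st['tool_rot']).as_matrix()[:,2].round(3))
cv2.imwrite(f'pics/side_{n}.png',np.hstack([cv2.resize(s['im'][60:260,190:400],(420,400)),cv2.resize(w['im'],(370,400))]))
E
python3 lid.py a
```

```text
clock: 9.3
ee_pos: [0.4827, 0.1106, 0.0355]
tool_rot: [0.974, -0.023, 0.224, -0.005]
contact_force: [-6.9, 0.5, 6.4]
grip_width: 0.0175
grasp_force: 30.0
lid pts 659 angle med 0.187 [0.153 0.237]
[0.4827 0.1106 0.0355] [-8.6  0.3  8.4] [ 0.437 -0.    -0.9  ]
```

View pics/side_a.png

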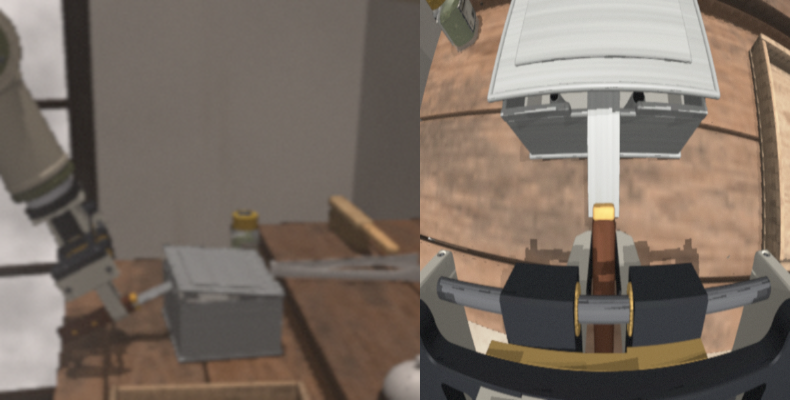

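The lid is off its catches at about 0.17 rad, with the blade tip under it. I'm swinging it up along an arc about the hinge.

```bash
python3 -m jog '2 0 8 0 0 0 1;5 0 16 0 0 0 1;10 -0.5 25 0 0 0 1;17 -1 37 0 0 0 1;25 -1 49 0 0 0 1;33 -1.5 61 0 0 0 1;42 -2 73 0 0 0 1;53 -2.5 79 0 0 0 1;65 -3 83 0 0 0 1;75 -3.5 86 0 0 0 1;75 -3.5 86 0 0 0 1'; python3 lid.py b
```

```text
clock: 10.5
ee_pos: [0.5602, 0.1068, 0.1229]
tool_rot: [0.974, -0.023, 0.226, -0.005]
contact_force: [-0.4, -0.4, -0.8]
grip_width: 0.0182
grasp_force: 30.0
lid pts 668 angle med 1.43 [0.491 1.449]
[0.5584 0.1069 0.1213] [-0.5  0.3 -1.4] [ 0.439 -0.    -0.898]
```

View pics/side_b.png

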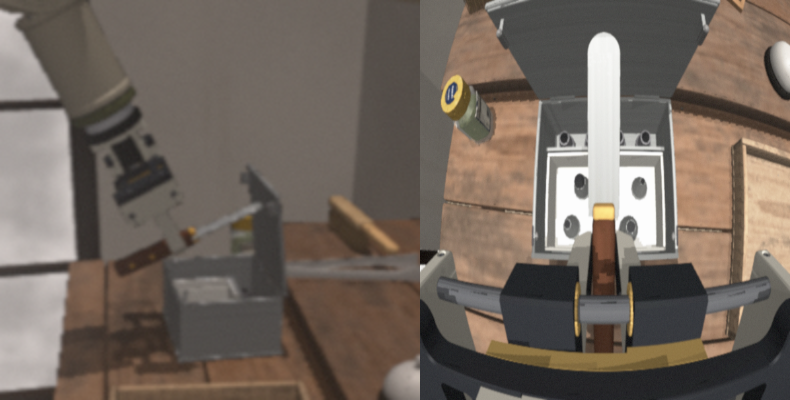

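The lid is nearly upright at about 1.43 rad, with the bin and four nozzles visible and the blade tip against the lid's inside. I'll push a little further, then back off.

```bash
python3 -m jog '10 -0.5 0 0 0 0 1;20 -1 0 0 0 0 1;28 -1.5 0 0 0 0 1;28 -1.5 0 0 0 0 1;28 -1.5 0 0 0 0 1;28 -1.5 0 0 0 0 1;10 -0.5 5 0 0 0 1;-30 1 20 0 0 0 1;-30 1 20 0 0 0 1'; python3 lid.py c
```

```text
clock: 11.5
ee_pos: [0.5259, 0.1084, 0.1429]
tool_rot: [0.974, -0.023, 0.226, -0.006]
contact_force: [0.2, 0.0, -1.1]
grip_width: 0.0181
grasp_force: 30.0
lid pts 607 angle med 1.705 [0.789 1.72 ]
[0.5281 0.1082 0.1422] [ 0.2 -0.1 -1.8] [ 0.441  0.001 -0.897]
```

```bash
python3 - <<'E'
from h import *
g=pickle.load(open('wrist_c.pkl','rb')); hsv=cv2.cvtColor(g['im'],cv2.COLOR_BGR2HSV); C=cloud(g)
Rt=R.from_quat(g['st']['tool_rot']).as_matrix(); T=(C-g['st']['ee_pos'])@Rt
for v in (40,60,80,120,160,200):
    print(v,np.median(T[v,266:292],0).round(4), np.median(C[v,266:292],0).round(4))
ys,xs=np.where((hsv[...,1]<50)&(np.abs(T[...,2]+.0085)<.012)&(T[...,0]>.03)&(np.abs(T[...,1])<.03)); print(len(ys),T[ys,xs].max(0),T[ys,xs].min(0), ys.min())
E
```

```text
40 [ 0.1164  0.0008 -0.0021] [0.6309 0.1021 0.1961]
60 [ 0.1058  0.0008 -0.0032] [0.6208 0.1026 0.1924]
80 [ 0.0955  0.0006 -0.0035] [0.6114 0.1036 0.188 ]
120 [ 0.0756  0.0008 -0.005 ] [0.5928 0.104  0.1805]
160 [ 0.0558  0.0008 -0.0061] [0.5747 0.105  0.1728]
200 [ 0.0355  0.0008 -0.0072] [0.556  0.1059 0.1649]
8321 [1.19786284e-01 1.25161730e-02 9.57634067e-05] [ 0.0300036  -0.01179442 -0.00933824] 34
```

```bash
python3 -m jog '0 30 0 0 7 0 1;0 70 0 0 14 0 1;0 110 0 0 22.4 0 1;5 150 0 0 22.4 0 1;27 162 -20 0 22.4 0 1;27 162 -60 0 22.4 0 1;27 162 -100 0 22.4 0 1;27 162 -120 0 22.4 0 1;27 162 -128 0 22.4 0 1;27 162 -128 0 22.4 0 1;27 162 -128 0 22.4 0 1;27 162 -128 0 22.4 0 1'
python3 - <<'E'
from h import *
g=grab('wrist'); C=cloud(g)
print(g['st']['ee_pos'],R.from_quat(g['st']['tool_rot']).as_matrix()[:,2])
for v in (45,80,120,160,200): print(v,np.median(C[v,268:290],0).round(4))
E
```

```text
clock: 12.8
ee_pos: [0.5566, 0.2705, 0.0149]
tool_rot: [0.999, -0.024, 0.033, -0.001]
contact_force: [0.3, -1.2, -1.0]
grip_width: 0.018
grasp_force: 30.0
[0.55659053 0.27052175 0.01487264] [ 0.06607646  0.00129234 -0.99781373]
45 [0.6699 0.2643 0.0245]
80 [0.6516 0.2652 0.0247]
120 [0.6316 0.2661 0.0245]
160 [0.6119 0.2671 0.0251]
200 [0.5917 0.268  0.0246]
```

```bash
python3 -m jog '0 0 -6 0 0 0 1;0 0 -10 0 0 0 1;0 0 -12 0 0 0 1;0 0 -12 0 0 0 1;0 0 -12 0 0 0 0.2;0 0 -12 0 0 0 0.2;0 0 -12 0 0 0 0.2;0 0 -12 0 0 0 0.2;0 0 -12 0 0 0 0.2' && python3 -m jog '0 0 15 0 0 0 0.2;0 0 60 0 3.6 0 0.2;0 0 110 0 3.6 0 0.2;0 0 160 0 3.6 0 0.2;-10 -40 190 0 3.6 0 0.2;-50 -90 190 0 3.6 0 0.2;-50 -130 190 0 3.6 0 0.2;-50 -160 190 0 3.6 0 0.2;-50 -160 190 0 3.6 0 0.2;-50 -160 190 0 3.6 0 0.2'
python3 - <<'E'
from h import *
g=grab('wrist'); pickle.dump(g,open('w5.pkl','wb')); C=cloud(g)
print(g['st']['ee_pos'],R.from_quat(g['st']['tool_rot']).as_matrix().round(3).tolist())
cv2.imwrite('pics/w5.png',g['im'])
E
```

```text
clock: 13.75
ee_pos: [0.555, 0.2701, 0.0008]
tool_rot: [0.999, -0.024, 0.032, -0.001]
contact_force: [-0.2, 1.1, 2.4]
grip_width: 0.0371
grasp_force: 0.8
clock: 14.75
ee_pos: [0.5049, 0.1094, 0.1917]
tool_rot: [1.0, -0.025, 0.0, -0.0]
contact_force: [0.1, -0.1, 0.2]
grip_width: 0.0374
grasp_force: 0.0
[0.5049362  0.10939079 0.1916535 ] [[0.999, -0.049, 0.001], [-0.049, -0.999, 0.0], [0.001, -0.0, -1.0]]
```

View pics/w5.png

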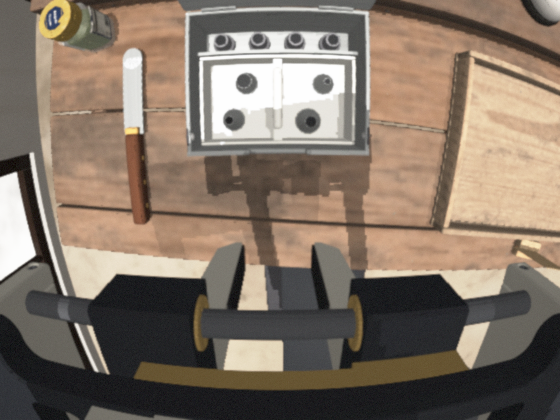

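The knife lies flat at left, from (133,50) to (140,222). The bin stands in the open case with its fin at about column 277, rows 60–128, and four nozzles at (247,83), (323,84), (235,120) and (308,121). The tray's left rim is at (440–465, 55–230).

```bash
python3 - <<'E'
from h import *
g=pickle.load(open('w5.pkl','rb')); C=cloud(g); t=pickle.load(open('top0.pkl','rb')); Ct=cloud(t)
Z=C[...,2]
print('row99 z',[(u,round(float(Z[99,u])*1000)) for u in range(264,292,2)])
m=np.zeros((420,560),bool); m[50:140,262:292]=1; m&=(Z>.058)&(Z<.078)
n,l,s,_=cv2.connectedComponentsWithStats(m.astype(np.uint8)); k=1+np.argmax(s[1:,4]); ys,xs=np.where(l==k); P=C[ys,xs]
print('fin',len(ys),xs.min(),xs.max(),ys.min(),ys.max(),np.median(P,0).round(4),P.min(0).round(4),P.max(0).round(4))
W=onz(g,np.c_[xs,ys],.068)*1000; print('fin rect',cv2.minAreaRect(W[:,:2].astype(np.float32)))
m=np.zeros((420,560),bool); m[40:160,190:366]=1; m&=(Z>.044)&(Z<.053)&(g['im'].min(2)>170); ys,xs=np.where(m); W=onz(g,np.c_[xs,ys],.049)*1000; print('rim',cv2.minAreaRect(W[:,:2].astype(np.float32)))
m=np.zeros((420,560),bool); m[0:165,180:375]=1; m&=(Z>.074)&(Z<.086); ys,xs=np.where(m); W=onz(g,np.c_[xs,ys],.08)*1000; print('case rim',cv2.minAreaRect(W[:,:2].astype(np.float32)))
# nozzles tops
for p in [(247,80),(323,82),(235,118),(308,119)]: print('noz',C[p[1]-3:p[1]+4,p[0]-3:p[0]+4,2].max().round(4),C[p[1],p[0]].round(3))
# tray from top: corners of outer rim at .036
for nm,G,uv,z in [('tray outer top',t,[[330,181],[436,189],[433,257],[323,246]],.036),('tray w',g,[[463,53],[432,227]],.036)]:
    print(nm,onz(G,uv,z).round(4).tolist())
print('tray floor',np.median(Ct[200:240,345:420].reshape(-1,3),0))
print('knife', [np.median(C[v,129:137],0).round(3).tolist() for v in (60,90,120)], C[180,138].round(3))
E
```

```text
row99 z [(264, 8), (266, 7), (268, 7), (270, 8), (272, 62), (274, 68), (276, 67), (278, 67), (280, 68), (282, 62), (284, 7), (286, 7), (288, 6), (290, 7)]
fin 556 272 282 67 128 [0.5976 0.1052 0.0673] [0.5706 0.0999 0.0608] [0.6258 0.1105 0.0696]
fin rect ((598.0477294921875, 105.21959686279297), (8.791603088378906, 54.62612533569336), 87.25135803222656)
rim ((600.623779296875, 105.09246826171875), (149.86846923828125, 90.68002319335938), 87.34864044189453)
case rim ((615.529541015625, 104.58695220947266), (164.56544494628906, 134.2860870361328), 87.4242935180664)
noz 0.0401 [0.618 0.133 0.038]
noz 0.0411 [0.613 0.06  0.037]
noz 0.0426 [0.582 0.147 0.037]
noz 0.0427 [0.577 0.076 0.04 ]
tray outer top [[0.6506, -0.1118, 0.036], [0.6158, -0.4607, 0.036], [0.3929, -0.4341, 0.036], [0.4357, -0.0813, 0.036]]
tray w [[0.6528, -0.0993, 0.036], [0.4563, -0.0645, 0.036]]
tray floor [ 0.52193856 -0.28266254  0.00540272]
knife [[0.66, 0.263, 0.012], [0.625, 0.266, 0.012], [0.591, 0.269, 0.012]] [0.523 0.266 0.02 ]
```

```bash
python3 -m jog '40 -2 -25 0 0 0 0.2;80 -4 -25 0 0 0 0.2;120 -6 -25 0 0 0 0.2;150 -7 -25 0 0 0 0.2;165 -8 -25 0 0 0 0.2;180 -9 -25 0 0 0 0.2;190 -9 -25 0 0 0 0.2;190 -9 -25 0 0 0 0.2' && python3 -m jog '-30 1 0 0 0 0 0.2;-70 3 0 0 0 0 0.2;-97 5 0 0 0 0 0.2;-97 5 -20 0 0 0 0.2;-97 5 -50 0 0 0 0.2;-97 5 -60 0 0 0 0.2;-97 5 -60 0 0 0 0.2;-97 5 -60 0 0 0 0.2'
python3 lid.py d; python3 - <<'E'
from h import *
g=grab('wrist'); C=cloud(g); Z=C[...,2]; print(g['st']['ee_pos'])
m=(Z>.058)&(Z<.073)&(abs(C[...,0]-.598)<.035)&(abs(C[...,1]-.105)<.01)
n,l,s,_=cv2.connectedComponentsWithStats(m.astype(np.uint8)); k=1+np.argmax(s[1:,4]); P=C[l==k]; print(len(P),np.median(P,0),P.min(0),P.max(0))
E
```

```text
clock: 15.6
ee_pos: [0.6954, 0.1025, 0.1648]
tool_rot: [1.0, -0.023, -0.001, -0.0]
contact_force: [-0.1, 0.4, -0.2]
grip_width: 0.0369
grasp_force: 0.0
clock: 16.4
ee_pos: [0.5982, 0.1064, 0.1066]
tool_rot: [1.0, -0.023, 0.0, -0.0]
contact_force: [-0.3, -0.2, 0.1]
grip_width: 0.0371
grasp_force: 0.0
lid pts 3232 angle med 1.231 [0.901 1.415]
[0.599  0.1062 0.1075] [-0.5  0.7  0.1] [ 0.002  0.    -1.   ]
[0.59901692 0.10617845 0.10750656]
912 [0.60147499 0.10502179 0.06732674] [0.57079739 0.10002319 0.05834384] [0.62613783 0.10999134 0.06942549]
```

```bash
python3 -m jog '-0.5 -1 -20 0 0 0 0.2;-0.5 -1 -40 0 0 0 0.2;-0.5 -1 -55 0 0 0 0.2;-0.5 -1 -62 0 0 0 0.2;-0.5 -1 -62 0 0 0 0.2;-0.5 -1 -62 0 0 0 0.2' && python3 -m jog '0 0 0 0 0 0 1;0 0 0 0 0 0 1;0 0 0 0 0 0 1;0 0 0 0 0 0 1;0 0 0 0 0 0 1;0 0 0 0 0 0 1;0 0 0 0 0 0 1;0 0 0 0 0 0 1'
```

```text
clock: 17.15
ee_pos: [0.5979, 0.105, 0.0445]
tool_rot: [1.0, -0.024, 0.0, -0.0]
contact_force: [-0.5, 0.4, -0.6]
grip_width: 0.037
grasp_force: 0.0
clock: 17.95
ee_pos: [0.5975, 0.105, 0.044]
tool_rot: [1.0, -0.024, 0.0, -0.0]
contact_force: [-1.0, 0.4, 3.6]
grip_width: 0.0079
grasp_force: 30.0
```

```bash
python3 -m jog '0 0 5 0 0 0 1;0 0 12 0 0 0 1;0 0 22 0 0 0 1;0 0 34 0 0 0 1;0 0 46 0 0 0 1;0 0 58 0 0 0 1;0 0 70 0 0 0 1;0 0 82 0 0 0 1;0 0 94 0 0 0 1;0 0 104 0 0 0 1;0 0 110 0 0 0 1;0 0 112 0 0 0 1;0 0 112 0 0 0 1;0 0 112 0 0 0 1'
python3 lid.py e; python3 - <<'E'
from h import *
t=grab('top'); Ct=cloud(t); hsv=cv2.cvtColor(t['im'],cv2.COLOR_BGR2HSV)
# tray floor: pixels near z 6mm, from fine corners picked in top0
cv2.imwrite('pics/mix.png',np.hstack([cv2.resize(pickle.load(open('wrist_e.pkl','rb'))['im'],(400,300)),cv2.resize(t['im'][165:270,300:450],(400,300))]))
E
```

```text
clock: 19.35
ee_pos: [0.5969, 0.1049, 0.155]
tool_rot: [1.0, -0.024, -0.001, 0.0]
contact_force: [0.2, 0.6, -3.1]
grip_width: 0.008
grasp_force: 30.0
lid pts 3540 angle med 1.193 [0.567 1.404]
[0.5968 0.1049 0.1549] [ 0.4  0.3 -2.6] [-0.001 -0.    -1.   ]
```

View pics/mix.png

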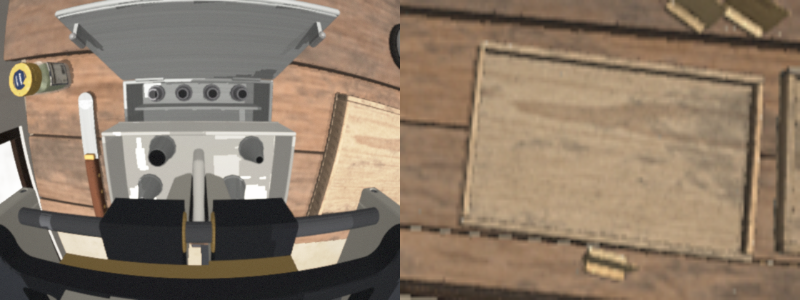

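The bin hangs upright on its fin with all four nozzles in it, and the lid stands open. In the zoomed view the tray corners are at (485,43), (763,78), (752,258) and (463,222).

```bash
python3 - <<'E'
from h import *
t=pickle.load(open('top4.pkl','rb'))
uv=np.array([[485,43],[763,78],[752,258],[463,222]],float); uv=np.c_[300+(uv[:,0]-400)*.375,165+uv[:,1]*.35]
P=onz(t,uv,.036)[:,:2]; print(P.round(4),P.mean(0)); 
for a,b in ((0,1),(1,2),(2,3),(3,0)): d=P[b]-P[a]; print(np.linalg.norm(d).round(3),np.degrees(np.arctan2(d[1],d[0])).round(1))
C=cloud(t); print(np.median(C[205:230,350:410,2]))
E
```

```text
[[ 0.6537 -0.1182]
 [ 0.6047 -0.4603]
 [ 0.3984 -0.4313]
 [ 0.4464 -0.0837]] [ 0.52580204 -0.27334824]
0.346 -98.1
0.208 172.0
0.351 82.1
0.21 -9.4
0.005427192629841815
```

```bash
python3 -m jog '-2 -8 0 0 0 0 1;-5 -24 0 0 0 -0.5 1;-10 -46 0 0 0 -1 1;-15 -72 0 0 0 -1.5 1;-20 -100 0 0 0 -2 1;-26 -130 0 0 0 -2.5 1;-32 -160 0 0 0 -3 1;-38 -190 0 0 0 -3.5 1;-44 -220 0 0 0 -4 1;-50 -250 0 0 0 -4.5 1;-56 -280 0 0 0 -5 1;-62 -308 0 0 0 -5.5 1;-67 -332 0 0 0 -5.5 1;-70 -350 -4 0 0 -5.5 1;-72 -360 -10 0 0 -5.5 1;-72 -365 -18 0 0 -5.5 1;-72 -366 -28 0 0 -5.5 1;-72 -366 -40 0 0 -5.5 1;-72 -366 -52 0 0 -5.5 1;-72 -366 -52 0 0 -5.5 1' && python3 -m jog '0 0 -10 0 0 0 1;0 0 -20 0 0 0 1;0 0 -30 0 0 0 1;0 0 -40 0 0 0 1;0 0 -46 0 0 0 1;0 0 -50 0 0 0 1;0 0 -53 0 0 0 1;0 0 -53 0 0 0 1;0 0 -53 0 0 0 1'
python3 - <<'E'
from h import *
t=grab('top');w=grab('wrist');C=cloud(w); pickle.dump(w,open('w6.pkl','wb'))
cv2.imwrite('pics/mix2.png',np.hstack([cv2.resize(w['im'],(400,300)),cv2.resize(t['im'][165:270,300:450],(400,300))]))
print(w['st']['ee_pos'])
E
```

```text
clock: 21.5
ee_pos: [0.5239, -0.2593, 0.1006]
tool_rot: [0.997, -0.071, -0.002, -0.001]
contact_force: [0.1, 0.2, -2.7]
grip_width: 0.0077
grasp_force: 30.0
clock: 22.4
ee_pos: [0.5256, -0.2612, 0.0511]
tool_rot: [0.997, -0.072, 0.0, 0.0]
contact_force: [-0.2, -0.4, -1.8]
grip_width: 0.0077
grasp_force: 30.0
[ 0.52564329 -0.26126735  0.05121575]
```

View pics/mix2.png

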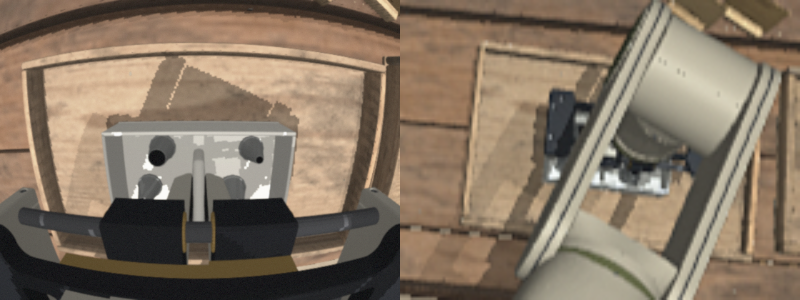

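The bin is just above the tray floor, inside the rims, with all four nozzles in it. I'm lowering the last 5 mm, then releasing.

```bash
python3 -m jog '0 0 -2 0 0 0 1;0 0 -4 0 0 0 1;0 0 -5 0 0 0 1;0 0 -5 0 0 0 1;0 0 -5 0 0 0 1;0 0 -5 0 0 0 1'
```

```text
clock: 23.1
ee_pos: [0.5254, -0.2611, 0.0461]
tool_rot: [0.997, -0.072, 0.0, 0.0]
contact_force: [-3.9, 1.6, 5.2]
grip_width: 0.0078
grasp_force: 30.0
```

```bash
python3 -m jog '0 0 0 0 0 0 0.35;0 0 0 0 0 0 0.35;0 0 0 0 0 0 0.35;0 0 0 0 0 0 0.35;0 0 0 0 0 0 0.35;0 0 0 0 0 0 0.35' && python3 -m jog '0 0 10 0 0 0 0.35;0 0 30 0 0 0 0.35;0 0 60 0 0 0 0.35;0 0 100 0 0 0 0.35;-30 0 150 0 0 0 0.35;-80 0 190 0 0 0 0.35;-80 0 190 0 0 0 0.35;-80 0 190 0 0 0 0.35;-80 0 190 0 0 0 0.35'
python3 - <<'E'
from h import *
w=grab('wrist');s=grab('side');C=cloud(w)
cv2.imwrite('pics/mix3.png',np.hstack([cv2.resize(w['im'],(400,300)),cv2.resize(s['im'],(400,300))]))
Z=C[...,2]; m=(Z>.06)&(Z<.08)&(abs(C[...,0]-.525)<.05)&(abs(C[...,1]+.26)<.03); P=C[m]; print('fin',len(P),np.median(P,0).round(4))
m=(Z>.046)&(Z<.056)&(abs(C[...,0]-.525)<.07)&(abs(C[...,1]+.26)<.1); print('rim z',np.median(C[m],0).round(4))
S=cloud(s); a=np.radians(-2.7); d=S[...,:2]-[.613,.104]; X=d[...,0]*np.cos(a)+d[...,1]*np.sin(a); Y=-d[...,0]*np.sin(a)+d[...,1]*np.cos(a); z=S[...,2]
m=(abs(Y)<.078)&(z>.14)&(z<.22)&(abs(X-.065)<.08); print('lid ang',m.sum(),np.median(np.arctan2(z[m]-.08,.065-X[m])).round(3))
print(arm.observe()['contact_force'],arm.observe()['clock'])
E
```

```text
clock: 23.7
ee_pos: [0.5253, -0.2611, 0.0457]
tool_rot: [0.997, -0.072, 0.0, -0.0]
contact_force: [-0.1, -0.6, 0.4]
grip_width: 0.0302
grasp_force: 0.0
clock: 24.6
ee_pos: [0.4457, -0.2612, 0.2362]
tool_rot: [0.997, -0.072, 0.001, 0.0]
contact_force: [-0.1, 0.1, -0.2]
grip_width: 0.03
grasp_force: 0.0
fin 414 [ 0.5264 -0.2615  0.0694]
rim z [ 0.5279 -0.2652  0.0506]
lid ang 616 1.86
[ 0.3422612  -0.40570917 -0.70534197] 24.7
```

View pics/mix3.png

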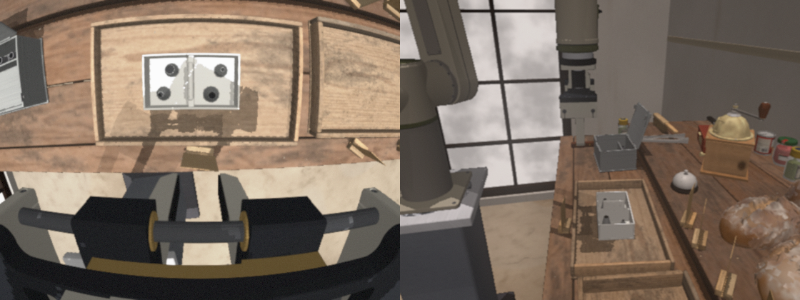

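The bin stands on the tray floor at (190,80) in the wrist view with four nozzles inside. The side view shows the lid open (1.86 rad) and the arm clear, and the card, bell and jar appear untouched.

```bash
python3 -c "
from plant import arm
print(arm.job_done())"
```

```text
the job is handed in; nothing more can be done
None
```

I pried the lid off with the knife and swung it open (about 1.86 rad), laid the knife flat, set the bin in the near tray with all four nozzles, and handed the job in at about 25 s; the hand-in returned no verdict.

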